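# Free the eccentric lock and run the press tray home

### The job

The loading tray of the small leather embossing press is held out by an eccentric lock. With the fingertips push the red-knobbed lever all the way round, until the cam's low point faces the tray and the lever stops, pointing in towards the press head; only then push the tray by its upturned rear flange in under the head, until it is fully home against the end stop. Leave the lever there, do not lift the tray, keep the brass die standing on the middle of the leather blank, and leave the spool, the jar and the wooden slicker where they stand.

Things in the scene. Friction and masses are not known exactly. Their poses are not given: they have to be found in the camera images.
- press: Bench embossing press, bolted down, grey-green. Origin at table height on the tray's centreline, abreast of the cam pivot; +x is the way in (forward, to the head; roughly world -y), +y the cam's side (away from the robot), z up. Bed 390 x 210 mm (x -100 to 290), top 30 mm above the table, with a round ear (radius 42) under the cam; rails 6 mm high guide the tray's sides.
- head (a point): Centre of the underside of the press head's 105 x 115 mm upper platen, in the press frame x = 190, y = 0, 103 mm above the table. Beside it two columns (diameter 28) at x = 190, y = +-88; crosshead (x 155 to 225) 210 to 260 mm above the table; on top a handle at y below 0, up to 350 mm high.
- end_stop (a point): Middle of the face of the end stop, a low steel block (12 mm high) on the bed beyond the head, in the press frame at x = 270, y = 0. The tray is fully home when its front edge touches this face.
- cam (a joint): Eccentric lock with lever, vertical pivot, rad, growing clockwise from above. 0: locked, high side in the roller's way; 2.79: low point faces the tray, lever on its other (internal) stop. Starts at 0 to 0.3. Lever direction, counter-clockwise from press +x: 2.793 minus this. It sweeps from backwards round the outside (+y) to straight forward. Stays where left; needs 0.15 N m (2 to 3 N near the knob).
- cam_axis (a point): Point on the cam's pivot axis, 61 mm above the table; in the press frame x = 0, y = 101 mm. The cam is a brass disc of radius 26 mm, 12 thick, pivoted 12 mm off its centre, with a red dot at the high point and a green mark at the low point.
- lever_knob (a point): Centre of the lever's red ball knob (diameter 26 mm), 80 mm from the pivot axis, 69 mm above the table. The lever is an 11 mm round steel bar rising from 56 mm above the table at the pivot to 67 mm at the knob. Below its sweep lie only the bed and ear (tops at 30 mm) and the disc (top at 49 mm, within 38 mm of the pivot).
- tray: Loose aluminium shuttle tray between the rails on the bed, 240 (x) x 120 (y) x 14 mm, 0.6 to 1 kg, axes as the press's; origin at the centre of its underside, 30 mm above the table. In the press frame it begins at x = 38 to 58 mm and is fully home at x = 150 mm. It slides with dry friction, 3 to 10 N. A stiff round leather blank (radius 45, 5 thick) is fixed on it.
- push_face (a point): Centre of the rear face of the tray's upturned push flange (100 mm wide, 6 thick, upright, reaching 78 mm above the table); 120 mm behind the tray's origin, 61 mm above the table.
- roller (a point): Follower roller (radius 9 mm, top 52 mm above the table) on the tray's rear corner on the cam's side, in the tray's frame x = -100, y = 72. With the cam locked the disc stops it 34 to 37 mm behind the pivot; with the cam at its low point it passes with 6 mm to spare.
- blank_mid (a point): Centre of the leather blank's top, in the tray's frame x = 40, y = 0, 19 mm up.
- die: Loose round brass embossing die, diameter 44 mm, 22 mm high, about 0.22 kg, standing on the leather blank within 3 mm of its middle; origin at the centre of its underside.
- spool: Loose thread spool standing on the table, diameter 40, 52 mm high; origin at the centre of its underside. Leave it alone.
- jar: Loose amber jar with a black lid, diameter 42, 60 mm high; origin at the centre of its underside. Leave it alone.
- slicker: Loose turned wooden edge slicker standing on the table, diameter 38, 74 mm high; origin at the centre of its underside. Leave it alone.
Mind the look-alikes: they are no part of the job. Of the things shaped like the die, the brass one is meant.

How it is judged:
On the way, in this order (a step that is already met when the one before it is completed fails the run):
1. the cam is turned to its low point (joint above 2.5), the tray still out (value of joint cam above 2.5 rad and x of tray in the frame of press below 0.085 m), for 0.2 s.
2. the tray is home against the end stop (x of tray in the frame of press above 0.1465 m), for 0.2 s.
At the end, for the whole second after the job is handed in: The cam stands within 0.29 rad of its low-point stop, the tray lies flat in its guides within 3.5 mm of the end stop, the die stands upright within 12 mm of the middle of the leather blank, everything is at rest, and the spool, jar and slicker stand within 20 mm of where they were (value of joint cam above 2.5 rad and x of tray in the frame of press between 0.1465 and 0.154 m and z of tray in the frame of press below 0.034 m and angle between the x axis of tray and the x axis of press, either way round below 0.05 rad and angle between tray's own z axis and vertical below 0.05 rad and horizontal distance between die and blank_mid below 0.012 m and angle between die's own z axis and vertical below 0.1 rad and z of die in the frame of tray below 0.024 m and linear speed of each of tray, die below 0.01 m/s and velocity of joint cam between -0.05 and 0.05 rad/s and distance of each of spool, jar, slicker from where it was at the start of the episode below 0.02 m and angle between each of spool, jar, slicker's own z axis and vertical below 0.2 rad); the robot touches nothing.
It fails at once if the tray is pushed past the cam before the cam is at its low point (x of tray in the frame of press above 0.076 m and value of joint cam below 2.4 rad).
It fails at once if the tray is lifted or tipped (z of tray in the frame of press above 0.04 m or angle between tray's own z axis and vertical above 0.15 rad).
It fails at once if the die is lifted, tipped or shifted on the blank (z of die in the frame of tray above 0.029 m or angle between die's own z axis and vertical above 0.3 rad or horizontal distance between die and blank_mid above 0.012 m).
It fails at once if the spool, the jar or the slicker is moved, lifted or knocked over (distance of any of spool, jar, slicker from where it was at the start of the episode above 0.02 m or angle between any of spool, jar, slicker's own z axis and vertical above 0.4 rad).
It also fails if it takes over 48 s, if anything falls off the work surface, if the arm or the gripper's body presses on something with over 40 N, if the wrist force passes 120 N, or if a joint passes its speed limit or range.

### The arm

A 6-joint arm with a two-finger parallel gripper is mounted at the origin on the work surface. World frame = base frame: x ahead of the robot, y to its left, z up, the work surface at z = 0. Lengths are in m, angles in rad, forces in N, time in s.
With the tool pointing down it reaches from about 0.2 to 0.875 m from the base axis. Payload 3.4 kg.
Tool frame: the origin (TCP) lies between the finger pads; the fingertips stand 25 mm ahead of it and the grasp point (between the pads) lies 6 mm ahead of it (r.nose_length is the z of the fingertips in the tool frame, in m); z points along the fingers, x is the direction in which the jaws open and shut, and the axes are right-handed (so a half turn about z gives the same grasp; the last joint's range is limited). The gripper opens to 94 mm and grips with 3 to 60 N. Pads are 16 mm wide; open, the fingers measure 119 mm over their backs; the gripper's body (75 mm by 177 mm) begins 78 mm behind the grasp point.
Start: joints at [1.025, 0.276, 1.505, -0, 1.361, -0.121], TCP at [0.237, 0.524, 0.21] pointing down, gripper open.
Joint ranges: [-2.89, 2.89], [-0.75, 2.08], [0.22, 2.7], [-1.18, 4.32], [0.11, 2.71], [-2.7, 2.7]. Speed limits (rad/s): [2.57, 2.57, 3.14, 3.14, 3.14, 3.14].

### API

Orientations are given as a unit quaternion [w, x, y, z].
In Python, from plant import r, gripper_to, inverse_kinematics, vision, models, telemetry gives the robot as it stands. Calls block until the motion is done:
- r.move_to(position, orientation): joint-space move of the TCP to a pose.
- r.move_l(position, rot=None, vel=0.15, guard=None): straight line of the TCP; rot=None keeps the orientation; vel is the mean speed in m/s. With guard (N) it stops when the force on the tool has changed by that much, and returns True; else False.
- r.movej(angles): joint-space move.
- gripper_to(opening, f_grip=None): finger opening in m; f_grip is the grip in N (None keeps the last); returns when the fingers have stopped.
- r.hold(seconds).
- inverse_kinematics(position, orientation): joint angles nearest the present ones, or None.
- vision.snapshot(name): name is "scene" or "side" or "wrist"; returns the picture (420x560x3 uint8, red, green, blue); there is no depth.
- vision.get_calibration(name): a dict with "fx", "fy", "cx", "cy" (pixels), "position" and "orientation" of the camera in the world. Camera axes: x right, y down, z forward; pixel columns grow to the right and rows downward; lengths in m; the calibration is good to about 2 mm. A picture is of the moment at which its call begins: read the wrist's pose just before it. get_calibration takes no time and is no camera call; for the wrist camera it gives the pose at the moment of the call.
A pose or a line that the arm cannot do raises r.PlanningError and nothing moves.
- r.sign_off(): hands the job in, once; it reports no verdict.
Trained networks look in the newest picture that a camera, given by its name, has taken for a name from the list of things; names that differ only in an ending like _2 or _b are one class to them, and where a whole thing is asked for, a point or a joint stands for the part that bears it (a point fixed in the world has none). Each returns a list of dicts, best first, with "score" (0 to 1); they miss things now and then, are a little off and sometimes report something else, mostly with a low value. They report only what shows in the picture. A call takes as long as a camera call. They do not tell look-alikes from the thing itself.
- models.boxes_of(thing, camera): "at" ([x, y, z] in m, in world coordinates, good to about 4 mm: the middle of the surface that is visible of it).
- models.regions_of(thing, camera): "pixels" (420x560 bool, what is visible of it).
- models.mark_of(thing, camera): "at" ([x, y, z] in m, in world coordinates, good to about 4 mm: a listed point, or the origin of a listed thing).
Readings, each from a call of its own:
- telemetry.current_t(): time.
- telemetry.current_joints(): joint angles.
- telemetry.current_dq(): joint speeds.
- telemetry.current_joint_efforts(): joint torques, N m.
- telemetry.current_ee_pos(): TCP position.
- telemetry.current_tool_rot(): TCP orientation.
- telemetry.current_wrist_force(): force on the tool from outside, world axes, zero at the start.
- telemetry.current_torque(): the same for the moment, N m.
- telemetry.current_opening(): finger opening in m.
Only numpy, scipy, OpenCV 4.12 (cv2) and the standard library are available. Lean on these libraries where they do the work, as an engineer would, in place of code of your own. Each camera call takes 0.05 s, during which the arm holds its last target.

## Working session

There is one attempt and no reset: what is moved stays moved. The work goes in short steps, each a Python script; the robot and the scene stay as the last script left them, time stands still between calls to the robot, and variables do not carry over. Pictures are saved under pics/ and viewed, and the job is handed in when it is done.

```bash
ls; mkdir -p pics; python3 - <<'E'
from plant import r, vision, models, telemetry
import cv2
for n in ["scene","side","wrist"]:
    im=vision.snapshot(n); cv2.imwrite(f"pics/a_{n}.png",im[:,:,::-1])
    c=vision.get_calibration(n); print(n,c)
    if n!="wrist":
        for t in ["push_face","lever_knob","cam_axis","head","end_stop","roller","blank_mid","tray","press","die","spool","jar","slicker"]:
            try: print(t,[(d["at"].round(3).tolist() if hasattr(d["at"],'round') else d["at"],round(d["score"],2)) for d in models.mark_of(t,n)][:4])
            except Exception as e: print(t,e)
print(telemetry.current_t(), telemetry.current_tool_rot(), r.nose_length)
E
```

```text
pics
scene {'fx': 426.2538819616348, 'fy': 426.2538819616348, 'cx': 281.0632603297014, 'cy': 210.09492230459352, 'position': array([ 1.17690806, -0.10420676,  0.74112412]), 'orientation': array([-0.29230737,  0.70017161,  0.60482877, -0.24186417])}
push_face [([0.4997, 0.0857, 0.0574], 0.61)]
lever_knob []
cam_axis [([0.5968, -0.0041, 0.0624], 0.87), ([0.4958, 0.002, -0.0023], 0.65)]
head []
end_stop [([0.4804, -0.2702, 0.0398], 0.71), ([0.5952, -0.0046, 0.0632], 0.26)]
roller [([0.5715, 0.0599, 0.0456], 0.78), ([0.7653, -0.0334, -0.0013], 0.18)]
blank_mid [([0.495, -0.0744, 0.0468], 0.91)]
tray [([0.4876, -0.0349, 0.0309], 0.8)]
press [([0.4963, 0.0011, 0.0006], 0.6)]
die [([0.6731, -0.2126, 0.0006], 0.86), ([0.6695, -0.1017, -0.0023], 0.82), ([0.4889, -0.0756, 0.0511], 0.5), ([0.3053, -0.1657, -0.0013], 0.36)]
spool [([0.638, 0.1817, 0.0012], 0.72)]
jar [([0.7634, -0.0379, -0.0031], 0.78), ([0.4979, 0.0016, 0.0007], 0.33), ([0.503, 0.0837, 0.0588], 0.29)]
slicker [([0.4602, 0.2148, 0.0031], 0.87)]
side {'fx': 425.2262510262474, 'fy': 425.2262510262474, 'cx': 279.92929372151275, 'cy
[... 427 characters left out ...]
, 0.0598, 0.0433], 0.86)]
blank_mid [([0.488, -0.0717, 0.0487], 0.72)]
tray [([0.4902, -0.0329, 0.0325], 0.91)]
press []
die [([0.305, -0.1685, -0.0014], 0.89), ([0.668, -0.0993, -0.0018], 0.76), ([0.6746, -0.2088, -0.0001], 0.59), ([0.4912, -0.078, 0.0517], 0.58)]
spool [([0.6386, 0.1813, -0.0], 0.72)]
jar [([0.7614, -0.0322, 0.0028], 0.89)]
slicker [([0.4692, 0.219, 0.0037], 0.78)]
wrist {'fx': 324.8474938779428, 'fy': 324.8474938779428, 'cx': 279.8629573958716, 'cy': 205.92743397135345, 'position': array([0.17282609, 0.55239684, 0.38394146]), 'orientation': array([0.1022721 , 0.83392515, 0.53817786, 0.0668869 ])}
1.45 [-2.11932123e-05  8.40267112e-01  5.42172648e-01  1.03480684e-05] 0.025
```

View pics/a_scene.png

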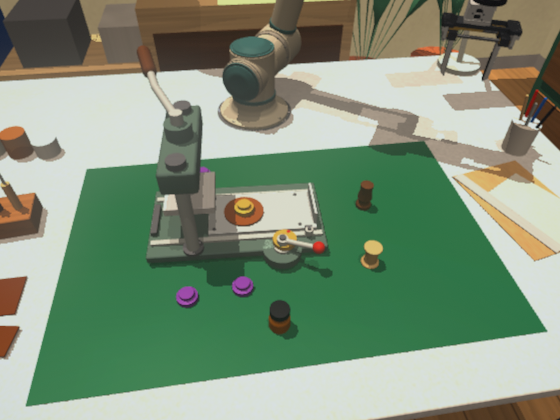

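View pics/a_side.png

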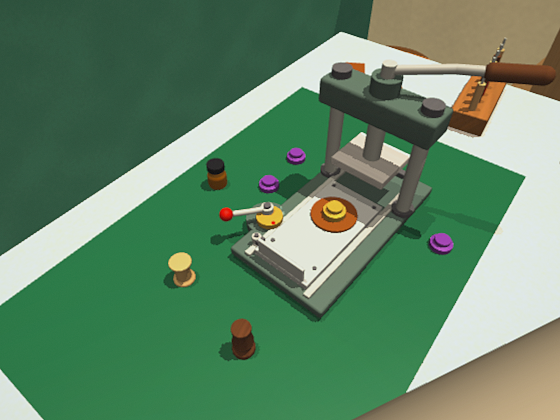

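View pics/a_wrist.png

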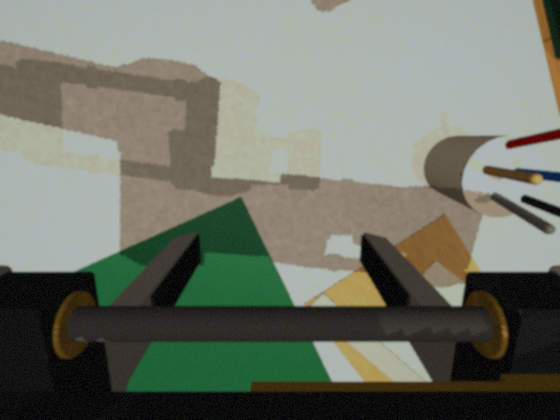

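The brass die on the leather is the one that matters (scene 244,207; side 335,210). The purple look-alikes are at scene (187,296), (242,286) and (203,173). The red knob is at scene (319,247) and side (226,214). The flange is at scene (315,200), the slicker at (365,195), the spool at (372,254) and the jar at (280,316). Next I'll fit the press frame, tray position and cam angle to all the marks and check the overlay in a close crop.

```bash
cat > h.py <<'E'
import numpy as np, cv2, json
from scipy.spatial.transform import Rotation as Ro
from scipy.optimize import least_squares
def quat(wxyz): w,x,y,z=wxyz; return Ro.from_quat([x,y,z,w])
def proj(c,p):
    q=quat(c["orientation"]).inv().apply(np.atleast_2d(p)-c["position"])
    return np.c_[c["fx"]*q[:,0]/q[:,2]+c["cx"], c["fy"]*q[:,1]/q[:,2]+c["cy"]]
def w2(P,p):  # press->world ; P=[ox,oy,yaw]
    p=np.atleast_2d(p).astype(float); c,s=np.cos(P[2]),np.sin(P[2])
    return np.c_[P[0]+c*p[:,0]-s*p[:,1],P[1]+s*p[:,0]+c*p[:,1],p[:,2]]
def pts(tx,cam):
    th=2.793-cam
    return dict(press=[0,0,0],head=[.19,0,.103],end_stop=[.27,0,.042-.006],cam_axis=[0,.101,.061],tray=[tx,0,.03],
      push_face=[tx-.12,0,.061],roller=[tx-.1,.072,.045],blank_mid=[tx+.04,0,.049],
      lever_knob=[.08*np.cos(th),.101+.08*np.sin(th),.069])
def fit(obs,x0=(0.496,0.002,-1.627,0.045,0.15)):
    def f(v):
        m=pts(v[3],v[4]); return np.concatenate([(w2(v[:3],m[n])[0]-np.array(a))[:2]/.004 for n,a in obs])
    return least_squares(f,x0,loss="soft_l1")
E
python3 - <<'E'
from h import *
from plant import vision,models
obs=[]
names=list(pts(0,0))
for rep in range(2):
  for n in ["scene","side"]:
    im=vision.snapshot(n)
    for t in names:
        for d in models.mark_of(t,n)[:1]:
            if d["score"]>.5: obs.append((t,list(d["at"])))
s=fit(obs); print(s.x.round(4), len(obs), np.abs(s.fun).round(1))
json.dump(s.x.tolist(),open("P.json","w"))
m=pts(s.x[3],s.x[4])
for n in ["scene","side"]:
    im=vision.snapshot(n)[:,:,::-1].copy(); c=vision.get_calibration(n)
    k=3; u=proj(c,w2(s.x[:3],np.array(list(m.values()))))
    # flange outline, cam lever, tray
    x0,y0=(140,150) if n=="scene" else (190,150)
    im=cv2.resize(im[y0:y0+150,x0:x0+250],None,fx=k,fy=k,interpolation=2)
    for (name,_),p in zip(m.items(),u): cv2.drawMarker(im,tuple(int(v) for v in (p-[x0,y0])*k),(255,0,255),0,10,1)
    tx=s.x[3]
    for pl in [[[tx-.12,-.05,.078],[tx-.12,.05,.078]],[[tx-.12,-.06,.044],[tx+.12,-.06,.044],[tx+.12,.06,.044],[tx-.12,.06,.044]]]:
        cv2.polylines(im,[((proj(c,w2(s.x[:3],pl))-[x0,y0])*k).astype(int)],False,(255,255,0),1)
    cv2.imwrite(f"pics/b_{n}.png",im)
E
```

```text
[ 0.4956  0.0021 -1.629   0.0367  0.1339] 32 [0.  0.2 0.  0.2 0.2 0.6 0.1 0.3 0.2 0.6 0.4 0.2 0.7 0.9 0.  0.5 0.1 0.9
 0.1 0.1 0.8 0.3 0.7 0.3 0.5 1.  0.2 0.1 0.7 0.8 1.3 0.3 0.2 0.4 1.  1.3
 0.2 0.5 0.3 0.4 1.2 0.6 0.4 0.6 0.5 0.2 0.6 0.5 0.8 1.  0.3 0.6 0.1 0.1
 1.3 0.3 0.5 1.3 0.6 0.2 0.7 1.  0.8 0. ]
```

View pics/b_scene.png

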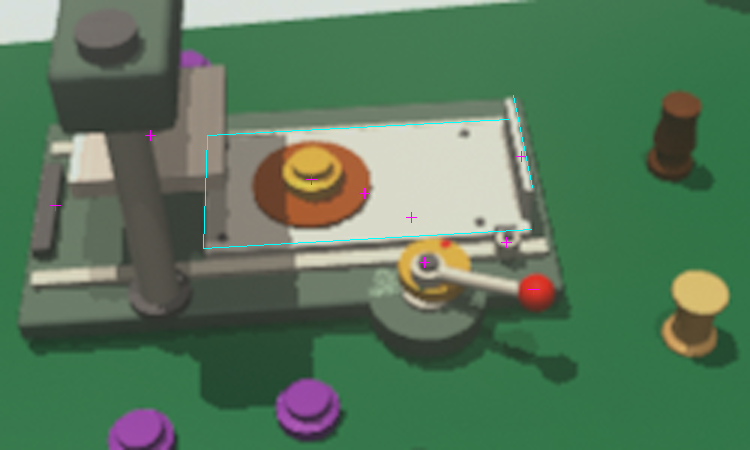

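View pics/b_side.png

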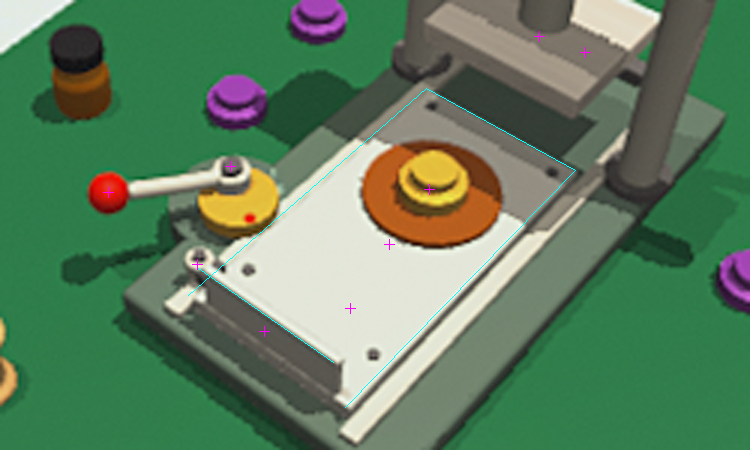

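```bash
cat >> h.py <<'E'
V=json.load(open("P.json")) if __import__("os").path.exists("P.json") else None
def ori(V):
    a=V[2]+np.pi/2   # tool x along press +y, tool z down
    x=np.array([np.cos(a),np.sin(a),0]); z=np.array([0,0,-1.]); y=np.cross(z,x)
    q=Ro.from_matrix(np.c_[x,y,z]).as_quat(); return [q[3],q[0],q[1],q[2]]
def leverpos(V,cam,R=.058,gap=0.,z=.077):
    th=2.793-cam; n=np.array([np.sin(th),-np.cos(th)]); er=np.array([np.cos(th),np.sin(th)])
    sup=.008*abs(n[0])+.0125*abs(n[1])
    p=np.array([0,.101])+R*er-(.0055+sup+gap)*n
    return w2(V[:3],[p[0],p[1],z])[0]
E
python3 - <<'E'
from h import *
from plant import inverse_kinematics, telemetry
q=ori(V); print(q, telemetry.current_t())
for c in [.13,1,2,2.79]:
    p=leverpos(V,c); print(c,p.round(3),np.round(inverse_kinematics(p,q),2))
for x in [-.12,.02]:
    p=w2(V[:3],[x,0,.08])[0];print(p.round(3),np.round(inverse_kinematics(p,q),2))
E
```

```text
[np.float64(-0.0), np.float64(0.9995761414604495), np.float64(-0.029112495994664703), np.float64(0.0)] 3.55
0.13 [0.609 0.056 0.077] [-0.02  0.43  1.62 -0.    1.09  0.04]
1 [0.651 0.021 0.077] [-0.07  0.48  1.53 -0.    1.14 -0.02]
2 [ 0.65  -0.033  0.077] [-0.16  0.48  1.53 -0.    1.13 -0.1 ]
2.79 [ 0.611 -0.063  0.077] [-0.22  0.43  1.61 -0.    1.1  -0.16]
[0.503 0.122 0.08 ] [ 0.1   0.3   1.82 -0.    1.02  0.16]
[ 0.494 -0.018  0.08 ] [-0.18  0.27  1.87 -0.    1.   -0.12]
```

The overlay matches the picture: the red knob, flange, roller and pivot marks all lie within a few mm. The brass die, and not a purple one, is on the leather at crop (312,172). Now I'll approach the inner side of the lever.

```bash
python3 - <<'E'
from h import *
from plant import r, gripper_to, telemetry, vision
q=ori(V); gripper_to(0.0)
p=leverpos(V,V[4],gap=.007,z=.16)
r.move_to(p,q)
g=r.move_l(leverpos(V,V[4],gap=.007),vel=.08,guard=6)
print(g,telemetry.current_t(),telemetry.current_ee_pos(),telemetry.current_wrist_force(),telemetry.current_opening())
for n in ["scene","side"]:
    im=vision.snapshot(n)[:,:,::-1]; x0,y0=(200,130) if n=="scene" else (170,100)
    cv2.imwrite(f"pics/c_{n}.png",cv2.resize(im[y0:y0+180,x0:x0+220],None,fx=3,fy=3,interpolation=2))
E
```

```text
False 8.2833 [0.60340796 0.05993993 0.07757581] [-0.60205777  0.64625233  0.51003704] 0.00021122175314061323
```

View pics/c_scene.png

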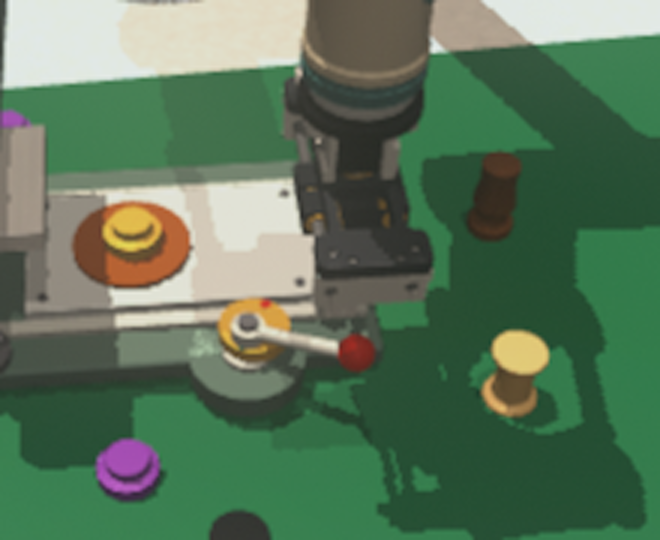

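View pics/c_side.png

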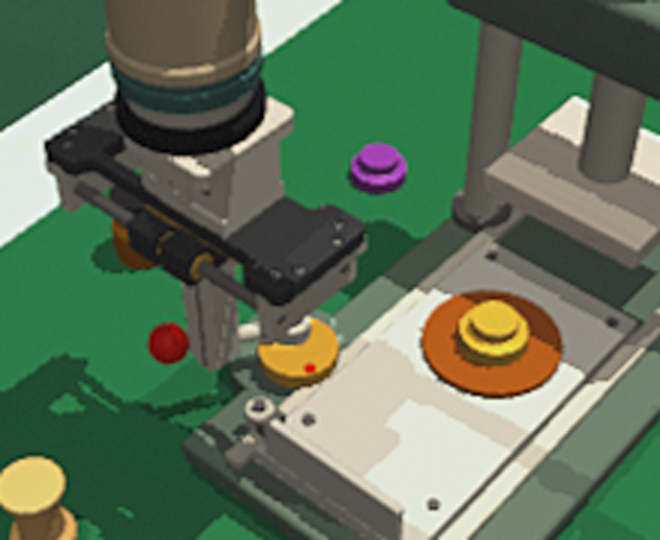

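The closed fingers stand between the knob (side 168,343) and the brass disc, on the inner side of the bar and clear of the roller. Now I'll sweep the arc.

```bash
python3 - <<'E'
from h import *
from plant import r, telemetry, vision
c0=V[4]
for c in np.r_[np.linspace(c0,2.70,15),2.79,2.86]:
    p=leverpos(V,c)
    g=r.move_l(p,vel=.05,guard=15)
    f=telemetry.current_wrist_force(); e=telemetry.current_ee_pos()
    print(round(c,2),g,np.round(f,1),np.round((e-p)[:2]*1000,1),round(telemetry.current_t(),2))
    if g: break
for n in ["scene","side"]:
    im=vision.snapshot(n)[:,:,::-1]; x0,y0=(200,130) if n=="scene" else (170,100)
    cv2.imwrite(f"pics/d_{n}.png",cv2.resize(im[y0:y0+180,x0:x0+220],None,fx=3,fy=3,interpolation=2))
E
```

```text
0.13 False [ 0.2 -0.9  0.1] [ 0.6 -0.3] 8.68
0.32 False [ 0.4  0.1 -0.2] [ 0.5 -0.2] 9.05
0.5 False [-1.5 -1.6  1.2] [ 0.2 -0.8] 9.43
0.68 False [-2.2 -3.6  1.5] [ 0.3 -0.9] 9.82
0.87 False [-2.3 -3.3  4.3] [ 0.6 -0.7] 10.22
1.05 False [-2.2 -0.6  2.5] [ 0.8 -0.7] 10.63
1.23 False [-1.7 -0.7  1.6] [ 0.6 -0.9] 11.04
1.42 False [-0.3 -0.1 -0.7] [ 0.4 -0.6] 11.37
1.6 False [-0.   0.1  1.3] [ 0.  -0.4] 11.7
1.78 False [-0.3 -0.1  0.2] [-0.1 -0.4] 12.05
1.97 False [-0.1 -0.7  0.3] [-0.1 -0.3] 12.41
2.15 False [-0.4  0.7 -0.3] [-0.2 -0.3] 12.78
2.33 False [ 0.7 -0.7  0.8] [-0.2 -0.2] 13.15
2.52 False [-0.9  0.1  0.7] [-0.3 -0.2] 13.53
2.7 False [ 0.2  0.8 -1. ] [-0.3 -0.1] 13.93
2.79 False [-0.3  0.1 -1.4] [-0.3 -0. ] 14.2
2.86 False [ 0.3 -0.3  0.7] [-0.2 -0. ] 14.45
```

View pics/d_scene.png

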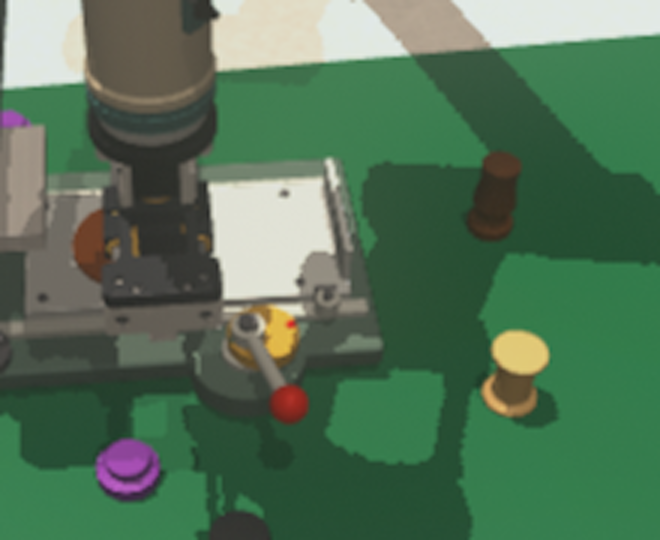

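View pics/d_side.png

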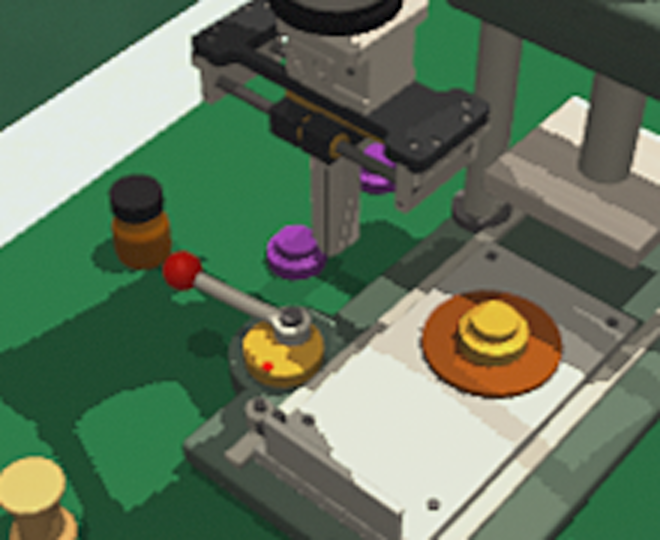

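The fingertips rode over the bar: the upward force rose to 4.3 N and contact was lost near 1 rad. The lever now points outward (knob side 182,270) and the tray hasn't moved. I'll measure the lever again and retry from behind it with the tips about 11 mm lower.

```bash
python3 - <<'E'
from h import *
from plant import r, telemetry, vision, models
e=telemetry.current_ee_pos()
r.move_l([e[0],e[1],.165],vel=.2)
obs=[]
for n in ["scene","side"]:
    im=vision.snapshot(n)
    for d in models.mark_of("lever_knob",n)[:1]:
        k=np.array(d["at"])-w2(V[:3],[0,.101,.069])[0]; ex=w2([0,0,V[2]],[1,0,0])[0]; ey=w2([0,0,V[2]],[0,1,0])[0]
        th=np.arctan2(k@ey,k@ex); print(n,d["score"],np.hypot(*k[:2]),2.793-th); obs.append(2.793-th)
c=np.mean(obs); print(c)
r.move_l(leverpos(V,c,R=.057,gap=.010,z=.165),vel=.2)
g=r.move_l(leverpos(V,c,R=.057,gap=.010,z=.067),vel=.1,guard=6)
print(g,telemetry.current_t(),telemetry.current_ee_pos())
json.dump(c,open("c.json","w"))
for n in ["scene","side"]:
    im=vision.snapshot(n)[:,:,::-1]; x0,y0=(200,130) if n=="scene" else (170,100)
    cv2.imwrite(f"pics/e_{n}.png",cv2.resize(im[y0:y0+180,x0:x0+220],None,fx=3,fy=3,interpolation=2))
E
```

```text
scene 0.96 0.08107108306001097 0.9586627848441447
side 0.72 0.08426920817021853 0.9568684549507169
0.9577656198974308
False 17.15 [0.64741648 0.03371631 0.06776899]
```

View pics/e_scene.png

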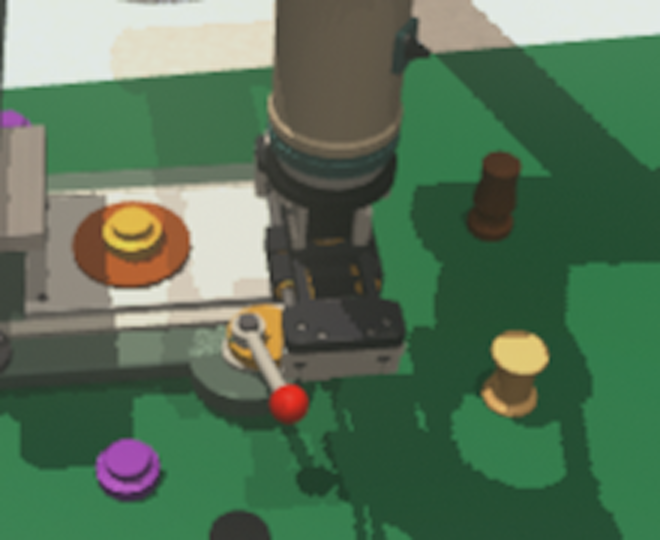

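View pics/e_side.png

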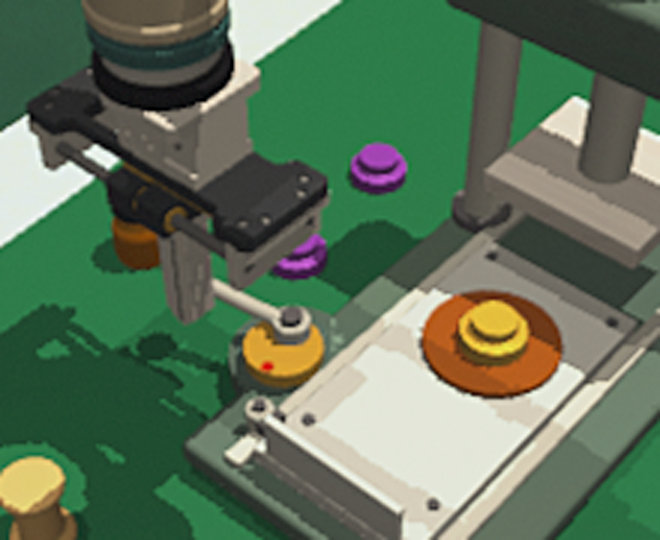

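The fingers are clearly lower now, behind the bar and beside the knob. Sweeping on, and stopping if contact is lost.

```bash
python3 - <<'E'
from h import *
from plant import r, telemetry, vision
c0=json.load(open("c.json")); lost=0
for c in np.r_[np.linspace(c0,2.70,12),2.79,2.84]:
    p=leverpos(V,c,R=.057,z=.067)
    g=r.move_l(p,vel=.05,guard=15)
    f=telemetry.current_wrist_force(); e=telemetry.current_ee_pos()
    print(round(c,2),g,np.round(f,1),np.round((e-p)*1000,1),round(telemetry.current_t(),2))
    lost=lost+1 if np.hypot(*f[:2])<1.2 and c>c0+.3 else 0
    if g or lost>1: break
for n in ["scene","side"]:
    im=vision.snapshot(n)[:,:,::-1]; x0,y0=(200,130) if n=="scene" else (170,100)
    cv2.imwrite(f"pics/f_{n}.png",cv2.resize(im[y0:y0+180,x0:x0+220],None,fx=3,fy=3,interpolation=2))
E
```

```text
0.96 False [-0.   0.4  0. ] [ 0.2 -0.5  0.2] 17.6
1.12 False [-0.9  0.5  0.8] [ 0.1 -0.6 -0.2] 17.97
1.27 False [-1.1  0.3 -0.3] [ 0.1 -0.7 -0.1] 18.32
1.43 False [-0.4  1.  -0.3] [ 0.3 -0.6  0.1] 18.62
```

View pics/f_scene.png

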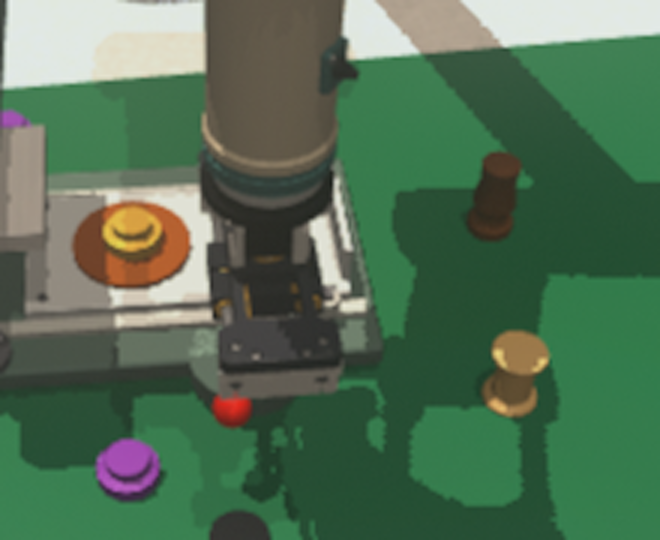

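View pics/f_side.png

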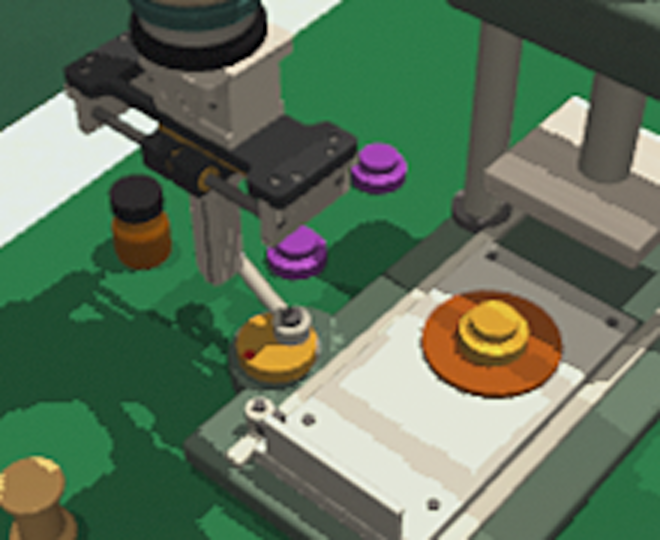

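The lever is moving along with the fingers (knob now scene 232,408), so my lost-contact rule was too strict. Continuing.

```bash
python3 - <<'E'
from h import *
from plant import r, telemetry, vision, models
for c in np.r_[np.linspace(1.6,2.70,8),2.79,2.85]:
    p=leverpos(V,c,R=.057,z=.067)
    g=r.move_l(p,vel=.05,guard=15)
    f=telemetry.current_wrist_force(); e=telemetry.current_ee_pos()
    print(round(c,2),g,np.round(f,1),np.round((e-p)*1000,1),round(telemetry.current_t(),2))
    if g: break
for n in ["scene","side"]:
    im=vision.snapshot(n)[:,:,::-1]; x0,y0=(200,130) if n=="scene" else (170,100)
    cv2.imwrite(f"pics/g_{n}.png",cv2.resize(im[y0:y0+180,x0:x0+220],None,fx=3,fy=3,interpolation=2))
    for t in ["lever_knob","cam_axis"]: print(n,t,[(np.round(d["at"],3),d["score"]) for d in models.mark_of(t,n)[:2]])
E
```

```text
1.6 False [-0.5  1.6  0.7] [ 0.6 -0.7  0.2] 19.03
1.76 False [-0.6  1.3 -0.1] [ 0.3 -0.7  0.2] 19.35
1.91 False [0.3 0.5 1. ] [ 0.1 -0.8  0.1] 19.68
2.07 False [0.1 1.  1.4] [-0.1 -0.8  0.1] 20.01
2.23 False [0.8 0.9 1. ] [-0.2 -0.7  0.1] 20.34
2.39 False [-0.3  0.9  1.5] [-0.4 -0.7  0.1] 20.68
2.54 False [0.8 0.6 1.7] [-0.6 -0.6  0. ] 21.03
2.7 False [-0.6  0.9  2.2] [-0.7 -0.5  0. ] 21.39
2.79 False [1.  1.8 2.3] [-0.6 -0.1  0. ] 21.66
2.85 False [1.8 4.4 2.9] [-0.3  0.5  0. ] 21.91
scene lever_knob []
scene cam_axis [(array([ 0.593, -0.006,  0.063]), 0.81)]
side lever_knob [(array([ 0.596, -0.085,  0.068]), 0.91)]
side cam_axis [(array([ 0.599, -0.004,  0.06 ]), 0.76)]
```

View pics/g_scene.png

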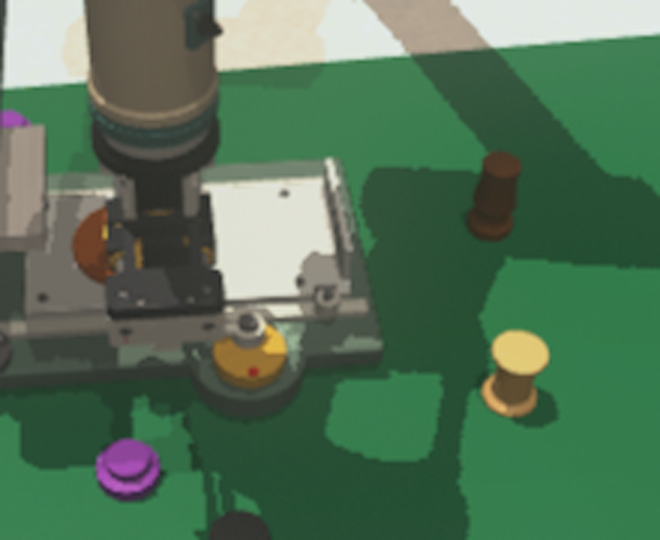

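View pics/g_side.png

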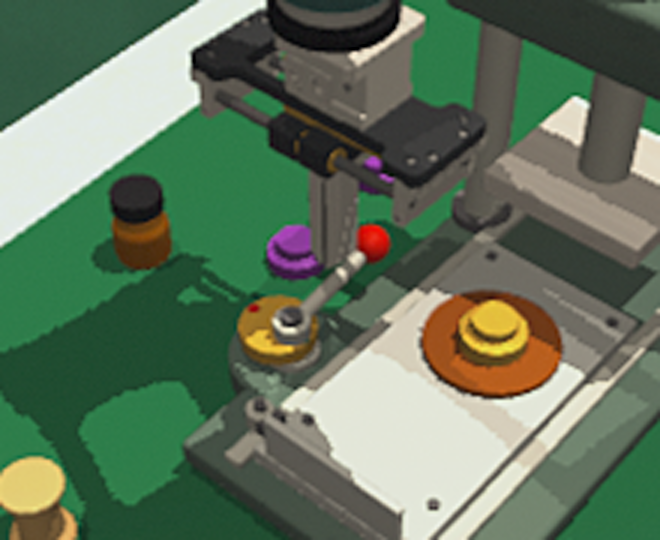

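The lever points in towards the head. I'll press it gently against its stop, back off, lift, and move behind the flange.

```bash
python3 - <<'E'
from h import *
from plant import r, gripper_to, telemetry, vision, models
ey=w2([0,0,V[2]],[0,1,0])[0]
e=np.array(telemetry.current_ee_pos())
g=r.move_l(e-.006*ey,vel=.03,guard=8)
e2=np.array(telemetry.current_ee_pos()); print("stop",g,(e2-e)*1e3,telemetry.current_wrist_force())
r.move_l(e2+.012*ey,vel=.06)
e=np.array(telemetry.current_ee_pos()); r.move_l([e[0],e[1],.165],vel=.2)
obs=[]
for n in ["scene","side"]:
    im=vision.snapshot(n)
    x0,y0=(200,130) if n=="scene" else (170,100)
    cv2.imwrite(f"pics/h_{n}.png",cv2.resize(im[:,:,::-1][y0:y0+180,x0:x0+220],None,fx=3,fy=3,interpolation=2))
    for d in models.mark_of("lever_knob",n)[:1]:
        k=np.array(d["at"])-w2(V[:3],[0,.101,.069])[0]; ex=w2([0,0,V[2]],[1,0,0])[0]
        print(n,"cam",2.793-np.arctan2(k@ey,k@ex),d["score"])
tx=V[3]
r.move_l(w2(V[:3],[tx-.12-.022,0,.165])[0],vel=.2)
gripper_to(.04)
g=r.move_l(w2(V[:3],[tx-.12-.022,0,.073])[0],vel=.12,guard=6)
print(g,telemetry.current_t(),telemetry.current_ee_pos())
for n in ["scene","side"]:
    im=vision.snapshot(n)[:,:,::-1]; x0,y0=(200,130) if n=="scene" else (170,100)
    cv2.imwrite(f"pics/i_{n}.png",cv2.resize(im[y0:y0+180,x0:x0+220],None,fx=3,fy=3,interpolation=2))
E
```

```text
stop True [-1.31219856  0.31244303  0.65215426] [0.9743064  0.35189486 0.95956238]
scene cam 2.8210941459011245 0.58
side cam 2.7487749828897763 0.81
False 26.5167 [0.50233263 0.10715913 0.07352787]
```

View pics/i_scene.png

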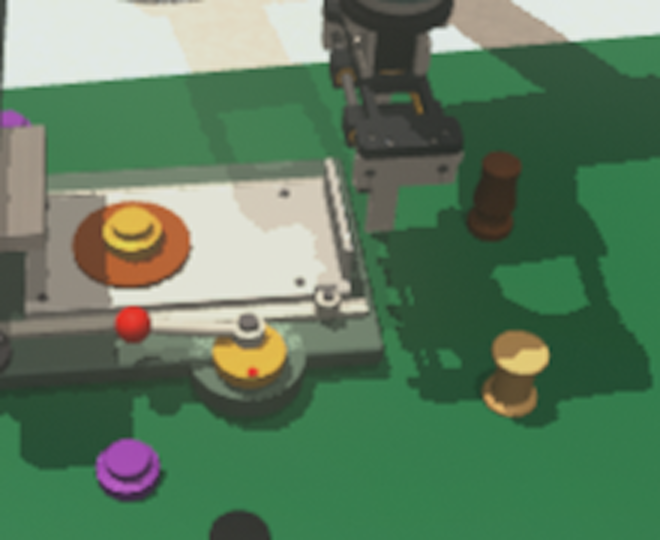

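View pics/i_side.png

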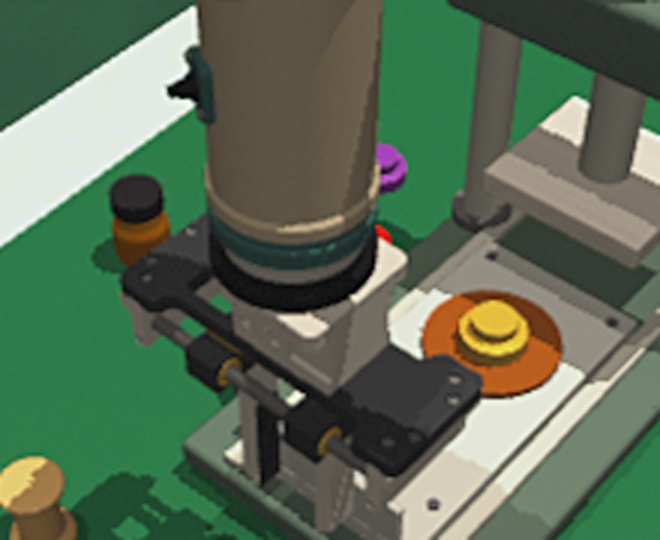

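The lever lies straight forward (knob scene 132,323), with the estimates at 2.75 and 2.82 rad. The open fingers stand behind the flange, clear of the slicker and spool. Now I'll push the tray.

```bash
python3 - <<'E'
from h import *
from plant import r, telemetry, vision
def st(g):
    e=np.array(telemetry.current_ee_pos()); ex=w2([0,0,V[2]],[1,0,0])[0]
    x=(e-w2(V[:3],[0,0,0])[0])@ex
    print(g,"tray x est",round(x+.128,4),np.round(telemetry.current_wrist_force(),1),round(telemetry.current_t(),2),round(e[2],4))
    return x
for tx,v,gd in [(V[3]+.004,.04,25),(.08,.045,25),(.138,.05,25)]:
    g=r.move_l(w2(V[:3],[tx-.128,0,.073])[0],vel=v,guard=gd); st(g)
    if g: break
if not g:
    g=r.move_l(w2(V[:3],[.160-.128,0,.073])[0],vel=.02,guard=14); st(g)
for n in ["scene","side"]:
    im=vision.snapshot(n)[:,:,::-1]; x0,y0=(140,130) if n=="scene" else (190,100)
    cv2.imwrite(f"pics/j_{n}.png",cv2.resize(im[y0:y0+180,x0:x0+220],None,fx=3,fy=3,interpolation=2))
E
```

```text
False tray x est 0.0406 [0.2 3.8 1.6] 27.22 0.0733
False tray x est 0.0793 [0.9 4.8 2.9] 28.24 0.0733
False tray x est 0.137 [1.2 6.2 3.9] 29.55 0.0733
True tray x est 0.1477 [-0.2  2.3  0.9] 30.31 0.0732
```

```bash
python3 - <<'E'
from h import *
from plant import r, gripper_to, telemetry, vision, models
ex=w2([0,0,V[2]],[1,0,0])[0]
e=np.array(telemetry.current_ee_pos())
g=r.move_l(e+.008*ex,vel=.02,guard=22); e1=np.array(telemetry.current_ee_pos())
r.hold(.2)
print(g,(e1-e)@ex*1e3,telemetry.current_wrist_force(),telemetry.current_t())
e=np.array(telemetry.current_ee_pos()); r.move_l(e-.03*ex,vel=.06)
e=np.array(telemetry.current_ee_pos()); r.move_l([e[0],e[1],.2],vel=.2)
r.move_l(w2(V[:3],[-.2,-.05,.25])[0],vel=.25)
for n in ["scene","side"]:
    im=vision.snapshot(n)
    for t in ["tray","push_face","roller","blank_mid","die","lever_knob","end_stop"]:
        for d in models.mark_of(t,n)[:4]:
            k=np.array(d["at"])-[V[0],V[1],0]; ey=w2([0,0,V[2]],[0,1,0])[0]
            print(n,t,np.round([k@ex,k@ey,k[2]],3),round(d["score"],2))
    x0,y0=(140,130) if n=="scene" else (190,100)
    cv2.imwrite(f"pics/k_{n}.png",cv2.resize(im[:,:,::-1][y0:y0+180,x0:x0+220],None,fx=3,fy=3,interpolation=2))
print(telemetry.current_t(),telemetry.current_wrist_force())
E
```

```text
True -0.11890028981771546 [0.15806507 2.35936979 1.25866069] 31.0083
scene tray [ 0.147 -0.007  0.032] 0.94
scene push_face [0.03  0.001 0.058] 0.95
scene roller [0.048 0.072 0.047] 0.58
scene blank_mid [0.188 0.001 0.046] 0.66
scene die [ 0.093  0.179 -0.002] 0.6
scene die [ 0.191 -0.001  0.05 ] 0.59
scene die [ 0.148 -0.009  0.03 ] 0.51
scene die [ 0.179 -0.182  0.003] 0.42
scene lever_knob [0.079 0.1   0.072] 0.87
scene lever_knob [0.021 0.269 0.001] 0.72
scene end_stop [0.273 0.001 0.041] 0.89
side tray [ 0.148 -0.004  0.032] 0.8
side push_face [0.031 0.    0.062] 0.85
side blank_mid [ 0.185 -0.003  0.046] 0.8
side die [ 0.181 -0.182  0.001] 0.95
side die [ 0.189 -0.006  0.052] 0.64
side die [0.199 0.192 0.002] 0.61
side lever_knob [-0.188  0.131 -0.   ] 0.19
side end_stop [ 0.27  -0.003  0.039] 0.63
side end_stop [ 0.185 -0.     0.104] 0.25
34.2 [ 0.15022995  0.37779396 -0.41074711]
```

View pics/k_scene.png

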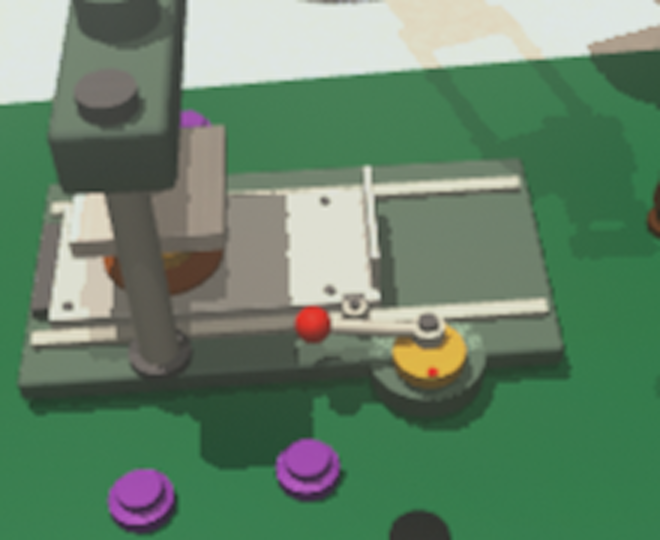

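View pics/k_side.png

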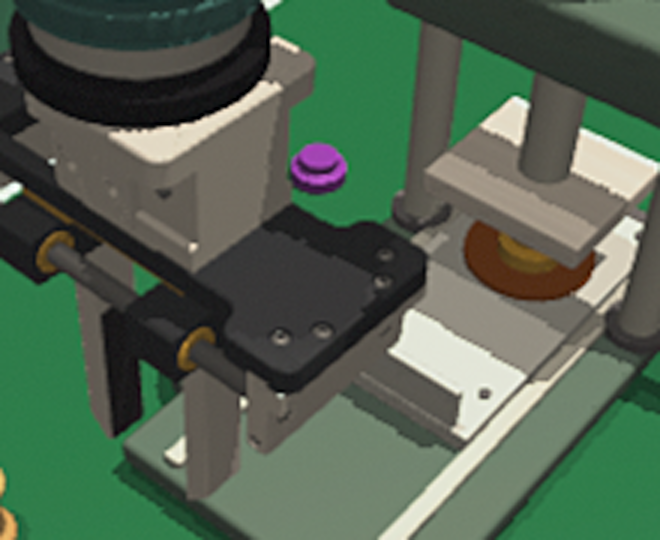

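```bash
python3 - <<'E'
from h import *
from plant import vision, models
im=vision.snapshot("scene")[:,:,::-1]
cv2.imwrite("pics/l.png",cv2.resize(im[190:250,140:220],None,fx=9,fy=9,interpolation=2))
for t in ["spool","jar","slicker"]: print(t,[(np.round(d["at"],3),round(d["score"],2)) for d in models.mark_of(t,"scene")[:1]])
E
```

```text
spool [(array([ 0.638,  0.18 , -0.001]), 0.61)]
jar [(array([ 0.764, -0.036,  0.003]), 0.78)]
slicker [(array([0.46 , 0.218, 0.002]), 0.78)]
```

View pics/l.png

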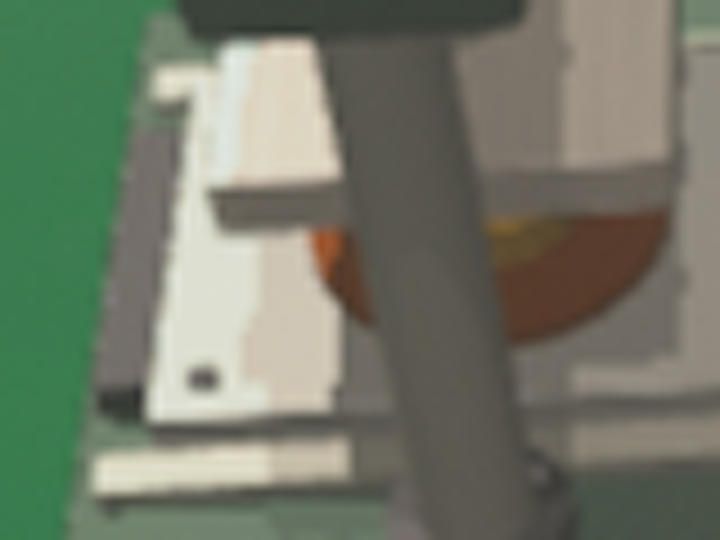

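The tray's front edge lies flush against the end stop (crop x≈150–180) with no bed showing between them. The die stands on the leather, and the bystanders read at their starting positions. Handing in.

```bash
python3 -c "
from plant import r,telemetry
r.sign_off(); print(telemetry.current_t())"
```

```text
the job is handed in; nothing more can be done
the job is handed in; nothing more can be done
```

I turned the lever all the way to its inner stop, then pushed the tray by its rear flange until it met the end stop. I handed the job in shortly after 34 s, inside the 48 s limit. No verdict was reported.

**What went wrong on the way:** on the first sweep the fingertips rode over the lever bar at about 1 rad and lost contact. I went back in about 10 mm lower and the second sweep carried the lever to its stop. The tray had not moved at that point.

**Last checks:**
- **Cam:** the two cameras put it at 2.75 and 2.82 rad after the sweep, so at its low point. A gentle extra push tripped its 8 N force limit.
- **Tray:** the force limit tripped twice, with no further travel on the second push. The tray position reads 147 to 151 mm across the measurements (at least 146.5 mm is needed). A close crop shows its edge flush with the end stop, with no gap. My initial fit of the tray was also about 1 mm low, so I take it as home.
- **Die:** it stands on the leather, estimated 3 to 5 mm from the blank's middle, about the accuracy of the networks. The platen partly hides it.
- **Bystanders:** the spool, jar and slicker were all within about 4 mm of where they started, in the scene camera.
- **Knob reading that disagreed:** in the final side view the gripper hid the lever knob, so that camera gave only one low-score false reading. The scene camera showed the knob in the right place.

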